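# Index the candle-charging carousel and load the spare candle

## Task

Push the candle-charging carousel round anticlockwise (seen from above) by its steel post until it clicks into its next charging position, gently and without forcing it. Then stand the spare LED candle upright in the empty cup and let go, setting it down rather than dropping it. Leave the other two candles in their cups, the carousel in its click, and the other things on the chest where they are.

Things in the scene. Friction and masses are not known exactly. Their poses are not given: they have to be found in the camera images.
- platter: Round wooden turntable of the carousel, 260 mm across, top face 46 mm above the chest top, on a round black base. Origin on its turning axis at chest-top height; z up, x towards the post. Three cups on an 85 mm radius, at +90, 180 and -90 degrees from the post. It turns only anticlockwise from its start. The next click lies 0.4 to 1.1 rad ahead; nothing outside shows where.
- post (a point): Centre of the top of the upright steel push post: 16 mm diameter, 42 mm tall above the platter, top 88 mm above the chest, 105 mm from the axis. Pushed here the platter drags at 3 to 4 N, stiffens to 7 to 11 N on a hump, jumps about 10 mm into the click by itself, then meets a steep wall that about 22 N would force (no way back). Over 18 N from the gripper counts as forcing.
- ball (a joint): How far the carousel's hidden sprung index ball is pressed down, in m: about 0.004 while it rides between clicks, about 0.006 on the hump, 0 when it has sprung up into the click.
- cup_empty (a point): Middle of the floor of the empty cup, opposite the post: round dark steel cup, 46 mm inside diameter, 53 mm outside, wall 14 mm high above this point; the floor is the platter's top face, 46 mm above the chest top.
- cup_left (a point): Middle of the floor of the cup 90 degrees anticlockwise of the post, same size; holds a candle.
- cup_right (a point): Middle of the floor of the cup 90 degrees clockwise of the post, same size; holds a candle.
- candle: The spare LED candle, standing by itself on the chest top: ivory cylinder 40 mm diameter, 52 mm tall, plus a slim 11 mm flame tip on top; about 70 g. Origin at the centre of its underside, z up.
- candle_left: Like candle, loose in cup_left. Origin at the centre of its underside.
- candle_right: Like candle, loose in cup_right. Origin at the centre of its underside.
- globe: Snow globe on a black turned foot, 84 mm across, 130 mm high; bystander. Origin under its centre.
- books: Two stacked books, 150 x 210 x 52 mm; bystander. Origin under the centre.
- dish: Small white bowl, 110 mm across, 30 mm high; bystander. Origin under its centre.

How it is judged:
By the outcome, as a careful person would: the job done as asked, in the order asked, and still so for the second after the job is handed in, with the robot touching nothing.
It also fails if it takes over 72 s, if anything falls off the work surface, if the arm or the gripper's body presses on something with over 40 N, if the wrist force passes 120 N, or if a joint passes its speed limit or range.

## Robot

A 6-joint arm with a two-finger parallel gripper is mounted at the origin on the work surface. World frame = base frame: x ahead of the robot, y to its left, z up, the work surface at z = 0. Lengths are in m, angles in rad, forces in N, time in s.
With the tool pointing down it reaches from about 0.35 to 0.775 m from the base axis. Payload 5.5 kg.
Tool frame: the origin (TCP) lies midway between the tips of the shut fingers; the grasp point (between the pads) lies 19 mm behind it; z points along the fingers, y is the direction in which the jaws open and shut (so a half turn about z gives the same grasp; the last joint's range is limited). The gripper opens to 85 mm and grips with 20 to 120 N. Pads are 22 mm wide; open, the fingers measure 114 mm over their backs; the gripper's body (76 mm by 85 mm) begins 54 mm behind the grasp point. The pads swing forward as they close: fully open they stand 13 mm farther back than shut.
Start: joints at [-1.362, 0.313, 0.046, 1.304, 0, 1.431], TCP at [0.197, -0.54, 0.231] pointing down, gripper open.
Joint ranges: [-2.76, 2.76], [-0.86, 1.69], [-1.03, 1.26], [-2.2, 2.34], [-1.47, 1.5], [-3.14, 3.14]. Speed limits (rad/s): [2.57, 2.57, 3.14, 3.14, 3.14, 3.14].

## Interface

Orientations are given as a unit quaternion [w, x, y, z].
In Python, from workcell import env gives the robot as it stands.
- The arm moves only by the shell command python3 -m creep 'ROWS' [OPENING] [FORCE]. ROWS is JSON, a list of rows, each a list of 6 numbers: the shift along the tool's x, y, z in m, then the turn, a rotation vector about the tool's x, y, z in degrees. A call has exactly 8 rows; each row is the pose to reach, as a shift and turn from the pose commanded when the call began, along the tool's axes at that moment; what a row does not reach only later rows make up. A row lasts 1/10 s, in which the tool goes at most 50 mm and 8.59 degrees, less where a joint would pass 70% of its speed; a pose out of reach is approached as far as the arm can. A call with a gripper value outside its range is refused whole. OPENING is the finger opening in m, from 0 to 0.0854, set as the call begins (- or left out, the last holds). The fingers move at their own pace and stop on an object; FORCE is the grip in N (left out, the last holds). Time passes only in rows, so rows that repeat a pose let the fingers close, or fill a call up. It gives the time, the measured TCP pose, the force and the opening at its end, in the units of the state.
- env.get_state(): the state, without advancing time (a new reading comes with each control period).
- env.read_camera(name): name is "side" or "top"; returns (picture, depth): 420x560x3 uint8, blue, green, red; 420x560 float32, m along the optical axis (not along the pixel's ray), 0 where there is no reading.
- env.camera_params(name): a dict with "fx", "fy", "cx", "cy" (pixels), "position" and "orientation" of the camera in the world. Camera axes: x right, y up, looking along -z (the intrinsics and any distortion apply to the point x, -y, -z); pixel columns grow to the right and rows downward; lengths in m; the calibration is good to about 2 mm. A picture is of the moment at which its call begins. camera_params takes no time and is no camera call.
- env.hand_in(): hands the job in, once; it reports no verdict.
The state is a dict: "clock": time; "joint_pos": joint angles; "qvel": joint speeds; "tau": joint torques, N m; "tcp_pos": TCP position; "orientation": TCP orientation; "wrist_force": force on the tool from outside, world axes, zero at the start; "ft_torque": the same for the moment, N m; "finger_gap": finger opening in m.
Only numpy, scipy, OpenCV 4.12 (cv2) and the standard library are available. Lean on these libraries where they do the work, as an engineer would, in place of code of your own. Each camera call takes 0.05 s, during which the arm holds its last target. There are 200 camera calls.

## Working session

There is one attempt and no reset: what is moved stays moved. The work goes in short steps, Python scripts to look and compute and a shell command to move; the robot and the scene stay as the last step left them, time stands still between calls to the robot, and variables do not carry over. Pictures are saved under pics/ and viewed, about 8 in all and at most 12, crops included, and the job is handed in when it is done.

```bash
ls; mkdir -p pics
python3 - <<'E'
from workcell import env
import cv2,numpy as np,pickle
s=env.get_state();print({k:np.round(v,4) for k,v in s.items()})
d={}
for n in("top","side"):
    p=env.camera_params(n);print(n,p)
    im,z=env.read_camera(n);cv2.imwrite(f"pics/{n}0.png",im);d[n]=(im,z,p)
pickle.dump(d,open("d0.pkl","wb"))
E
```

```text
pics
{'clock': np.float64(0.0), 'joint_pos': array([-1.3616,  0.314 ,  0.045 ,  1.3036,  0.    ,  1.4312]), 'qvel': array([-0.0008,  0.0009,  0.0005, -0.0012,  0.0001, -0.0002]), 'tau': array([ 2.00000e-04, -4.80625e+01,  2.98534e+01,  1.94000e-02,
       -1.00000e-04,  0.00000e+00]), 'tcp_pos': array([ 0.1964, -0.5399,  0.2304]), 'orientation': array([-9.000e-04,  9.848e-01,  1.735e-01, -0.000e+00]), 'wrist_force': array([-0.1215, -0.3095,  0.3409]), 'ft_torque': array([0.027 , 0.04  , 0.0021]), 'finger_gap': np.float64(0.0857)}
top {'fx': 469.0133036949517, 'fy': 469.0133036949517, 'cx': 277.31893636667337, 'cy': 215.1061032742868, 'position': array([ 0.41175725, -0.02306491,  1.29566243]), 'orientation': array([ 0.71641279,  0.02538355, -0.03042971, -0.69655038])}
side {'fx': 386.8765512940468, 'fy': 386.8765512940468, 'cx': 284.6873887295801, 'cy': 210.59022195711532, 'position': array([0.43844904, 0.85005054, 0.56720245]), 'orientation': array([-0.03458015, -0.01714068,  0.49715393,  0.86680354])}
```

View pics/top0.png

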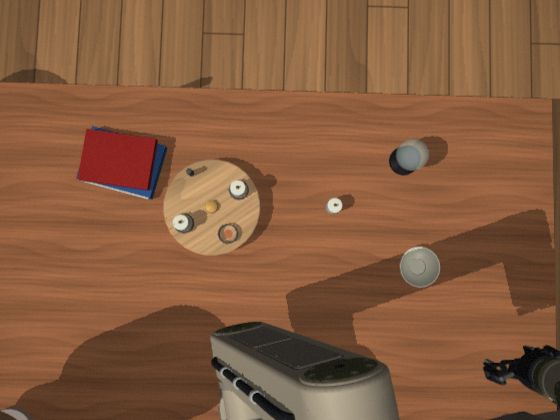

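View pics/side0.png

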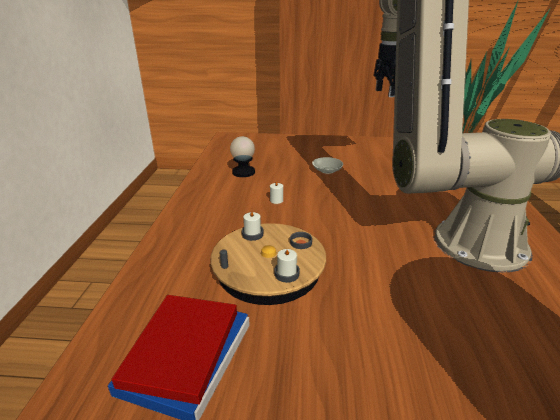

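The top view shows the carousel centred at about (211,207), with the post at (191,172), the empty cup at (229,233) and cup candles at (238,189) and (183,223). The spare candle is at (334,206), the globe at (411,157), the dish at (420,267) and the books at (120,160). The side view agrees with this.

```bash
cat > h.py <<'E'
import numpy as np,cv2
from scipy.spatial.transform import Rotation as R
def rot(q): return R.from_quat([q[1],q[2],q[3],q[0]]).as_matrix()
def ray(p,u,v):
    return rot(p['orientation'])@np.array([(u-p['cx'])/p['fx'],-(v-p['cy'])/p['fy'],-1.])
def onz(p,u,v,z):
    d=ray(p,u,v);c=np.asarray(p['position']);return c+d*(z-c[2])/d[2]
def proj(p,X):
    c=rot(p['orientation']).T@(np.asarray(X)-p['position']);return np.array([p['cx']+p['fx']*c[0]/-c[2],p['cy']-p['fy']*c[1]/-c[2]])
def cloud(p,z):
    v,u=np.indices(z.shape);c=np.stack([(u-p['cx'])/p['fx']*z,-(v-p['cy'])/p['fy']*z,-z],-1)
    return c@rot(p['orientation']).T+p['position']
def near(P,z,xy,r,lo,hi):  # points of the cloud in a cylinder
    m=(z>0)&(np.hypot(P[...,0]-xy[0],P[...,1]-xy[1])<r)&(P[...,2]>lo)&(P[...,2]<hi);return P[m],m
E
cat > m.py <<'E'
import sys,pickle
from h import *
d=pickle.load(open(sys.argv[1],'rb'))
im,z,p=d['top'];P=cloud(p,z)
hsv=cv2.cvtColor(im,cv2.COLOR_BGR2HSV)
# platter by depth
g=onz(p,211,207,.046)
q,m=near(P,z,g,.17,.036,.056)
print('platter z med',np.median(q[:,2]))
m2,_=0,0
_,mm=near(P,z,g,.17,.036,.2)
c=max(cv2.findContours(mm.astype(np.uint8),0,2)[0],key=cv2.contourArea)
(cx,cy),ax,an=cv2.fitEllipse(cv2.convexHull(c));C=onz(p,cx,cy,.046);print('axis',C.round(4),'px',cx,cy,ax)
print('diam',np.mean(ax)/p['fx']*(p['position'][2]-.046))
# whites: candle tops
w=((hsv[...,1]<70)&(hsv[...,2]>170)).astype(np.uint8)
n,l,s,ce=cv2.connectedComponentsWithStats(w)
for i in range(1,n):
    if 60<s[i,4]<1500 and ce[i][1]<300:
        zz=np.median(P[...,2][(l==i)&(z>0)]);print('white',ce[i].round(1),s[i],'zdepth',zz.round(3),onz(p,*ce[i],zz).round(4))
for name,r0 in(('post',(191,172)),):
    q,m=near(P,z,C,.13,.075,.095);n,l,s,ce=cv2.connectedComponentsWithStats(m.astype(np.uint8))
    for i in range(1,n):
        if s[i,4]>8:
            X=onz(p,*ce[i],.088);print('z75-95',ce[i].round(1),s[i,4],X.round(4),'r',np.hypot(*(X-C)[:2]).round(4),'ang',np.degrees(np.arctan2(*(X-C)[1::-1])).round(1))
im,z,p=d['side'];hsv=cv2.cvtColor(im,cv2.COLOR_BGR2HSV)
for n_,X in(('axis',C),):print('side proj',n_,proj(p,X))
E
python3 m.py d0.pkl
python3 - <<'E'
import cv2
a=cv2.imread('pics/top0.png')[145:275,155:355];cv2.imwrite('pics/c0.png',cv2.resize(a,(800,520),interpolation=cv2.INTER_CUBIC))
E
```

```text
platter z med 0.0462178922905746
axis [0.5267 0.1458 0.046 ] px 211.50546264648438 207.2791748046875 (95.84730529785156, 96.82965850830078)
diam 0.2566890539259684
white [237.1 187.2] [230 180  15  15 169] zdepth 0.099 [0.5755 0.0752 0.0986]
white [334.3 205. ] [328 198  14  15 159] zdepth 0.053 [ 0.5416 -0.1816  0.0526]
white [179.8 221.9] [173 215  15  15 171] zdepth 0.098 [0.4821 0.2181 0.0982]
z75-95 [188.9 171.4] 33 [0.6147 0.2023 0.088 ] r 0.1045 ang 32.7
z75-95 [243.3 192.5] 10 [0.5637 0.0594 0.088 ] r 0.094 ang -66.9
z75-95 [187.5 223.2] 22 [0.4799 0.2002 0.088 ] r 0.0717 ang 130.8
side proj axis [268.67095079 251.09968013]
```

View pics/c0.png

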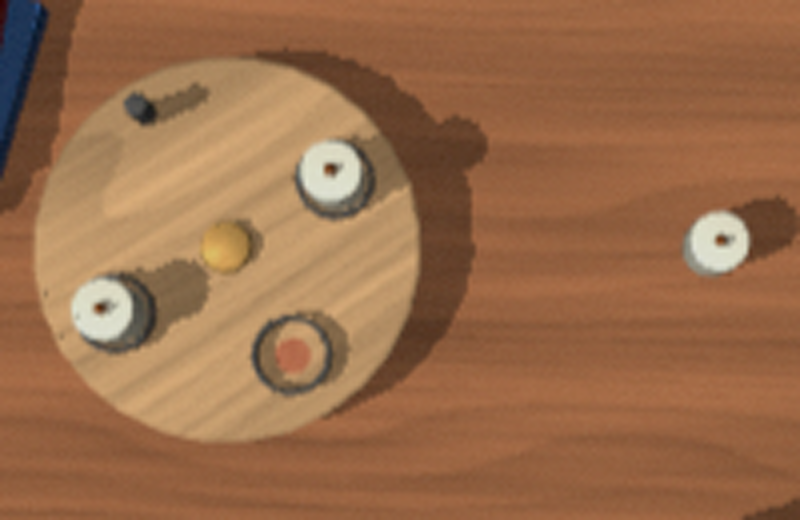

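The crop confirms it: post at crop (140,107), empty cup at (293,355). The axis is (0.527,0.146), with the post at radius 0.1045 and angle 33°, and heights and sizes match the specification. I'll push with the shut fingers' side (tool +x along the tangent).

```bash
cat > go.py <<'E'
import sys
from h import *
from workcell import env
s=env.get_state();a=list(map(float,sys.argv[1:]))
M=rot(s['orientation']);t=np.array(a[:3]);y=np.radians(a[3])
T=np.array([[np.cos(y),np.sin(y),0],[np.sin(y),-np.cos(y),0],[0,0,-1.]])
print('shift mm',(M.T@(t-s['tcp_pos'])*1e3).round(1),'rot deg',np.degrees(R.from_matrix(M.T@T).as_rotvec()).round(2),'yaw',np.degrees(np.arctan2(M[1,0],M[0,0])).round(1),'J6',s['joint_pos'][5].round(2))
E
python3 go.py .634 .173 .2 123; python3 go.py .5416 -.1816 .2 123
```

```text
shift mm [ 654.9 -520.4   31.5] rot deg [-5.0000e-02 -9.0000e-02 -1.0302e+02] yaw 20.0 J6 1.43
shift mm [ 446.9 -218.8   31. ] rot deg [-5.0000e-02 -9.0000e-02 -1.0302e+02] yaw 20.0 J6 1.43
```

```bash
python3 -m creep '[[0.018,-0.014,0,0,0,-3],[0.05,-0.04,0,0,0,-8],[0.085,-0.068,0,0,0,-14],[0.12,-0.096,0,0,0,-20],[0.157,-0.125,0,0,0,-26],[0.194,-0.154,0,0,0,-32],[0.231,-0.183,0,0,0,-38],[0.267,-0.212,0,0,0,-44]]' 0 30; python3 go.py .634 .173 .2 123
```

```text
clock: 0.9
tcp_pos: [0.3755, -0.248, 0.2311]
orientation: [-0.0, 0.847, 0.531, 0.0]
wrist_force: [0.9, -0.8, 0.0]
finger_gap: -0.0001
shift mm [491.6  49.6  31.1] rot deg [-0.000e+00 -1.000e-02 -5.879e+01] yaw 64.2 J6 1.26
```

```bash
python3 -m creep '[[0.046,0.005,0,0,0,-7],[0.092,0.009,0,0,0,-14],[0.138,0.014,0,0,0,-21],[0.184,0.018,0,0,0,-28],[0.23,0.023,0,0,0,-35],[0.276,0.028,0,0,0,-42],[0.322,0.032,0,0,0,-49],[0.368,0.037,0,0,0,-56]]'; python3 go.py .634 .173 .12 123
```

```text
clock: 1.7
tcp_pos: [0.57, 0.0665, 0.2309]
orientation: [-0.0, 0.498, 0.867, -0.0]
wrist_force: [0.6, -0.9, 0.1]
finger_gap: 0.0002
shift mm [ 59.7 109.  110.8] rot deg [-0.04 -0.01 -2.71] yaw 120.3 J6 1.02
```

```bash
python3 -m creep '[[0.018,0.032,0,0,0,-0.7],[0.038,0.07,0,0,0,-1.4],[0.054,0.1,0.01,0,0,-2.1],[0.06,0.109,0.04,0,0,-2.7],[0.06,0.109,0.07,0,0,-2.7],[0.06,0.109,0.095,0,0,-2.7],[0.06,0.109,0.11,0,0,-2.7],[0.06,0.109,0.11,0,0,-2.7]]'; python3 go.py .634 .173 .06 123
python3 - <<'E'
from workcell import env
import cv2,pickle
d={}
for n in("top","side"):
    im,z=env.read_camera(n);d[n]=(im,z,env.camera_params(n));cv2.imwrite(f"pics/{n}1.png",im)
pickle.dump(d,open("d1.pkl","wb"))
a=d["side"][0][180:330,180:380];cv2.imwrite("pics/c1.png",cv2.resize(a,(800,600)))
E
```

```text
clock: 2.5
tcp_pos: [0.6317, 0.1707, 0.1176]
orientation: [-0.003, 0.479, 0.878, -0.002]
wrist_force: [0.1, 0.1, -0.3]
finger_gap: -0.0002
shift mm [ 0.5  3.5 57.6] rot deg [-0.35 -0.15 -0.3 ] yaw 122.7 J6 1.14
```

View pics/c1.png

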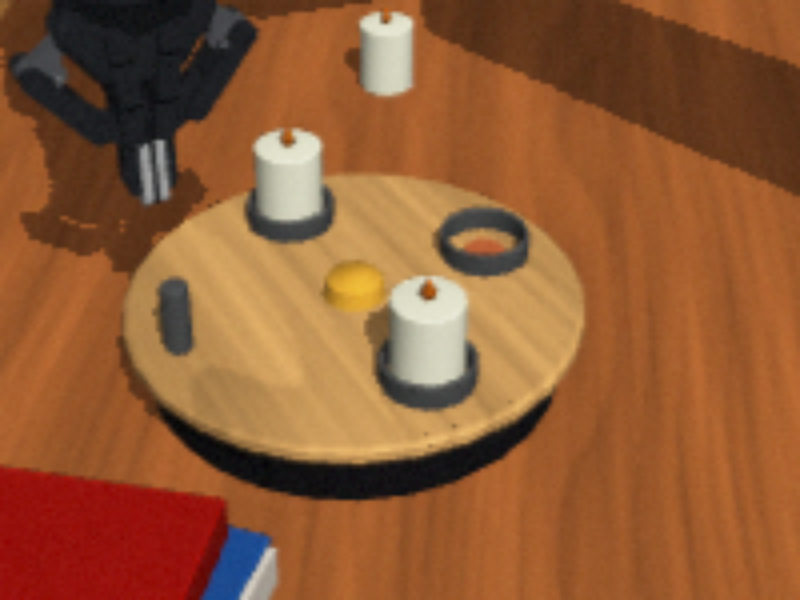

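The shut fingers (crop (155,190)) hang behind the post (crop (175,315)) and clear of the candles. Next is the descent.

```bash
python3 -m creep '[[0,0.001,0.01,0,0,0],[0,0.002,0.025,0,0,0],[0,0.002,0.04,0,0,0],[0,0.002,0.05,0,0,0],[0,0.002,0.056,0,0,0],[0.002,0.002,0.058,0,0,0],[0.005,0.002,0.058,0,0,0],[0.008,0.002,0.058,0,0,0]]'; python3 go.py .634 .173 .06 123
```

```text
clock: 3.4
tcp_pos: [0.6318, 0.1791, 0.064]
orientation: [0.0, 0.48, 0.877, 0.0]
wrist_force: [-0.2, -0.2, -0.6]
finger_gap: 0.0001
shift mm [-6.3 -1.4  4. ] rot deg [ 0.06  0.03 -0.32] yaw 122.7 J6 1.15
```

```bash
python3 -m creep '[[0.001,0,0,0,0,0],[0.003,0,0,0,0,0],[0.005,0,0,0,0,0],[0.006,0,0,0,0,0],[0.007,0,0,0,0,0],[0.008,0,0,0,0,0],[0.009,0,0,0,0,0],[0.01,0,0,0,0,0]]'
cat > look.py <<'E'
# platter angle from the two candle tops (direction of candle_left - candle_right, minus 90 deg) and tool angle about the axis
from h import *
from workcell import env
import sys
def look(save=None):
    im,z=env.read_camera('top');p=env.camera_params('top')
    hsv=cv2.cvtColor(im,cv2.COLOR_BGR2HSV);w=((hsv[...,1]<70)&(hsv[...,2]>170)).astype(np.uint8)
    n,l,s,ce=cv2.connectedComponentsWithStats(w);A=np.array([.5275,.146])
    for i in range(1,n):
        X=onz(p,*ce[i],.098)[:2]-A;r=np.hypot(*X)
        if s[i,4]>50 and .06<r<.11: print('candle ang',np.degrees(np.arctan2(X[1],X[0])).round(2),'r',(1e3*r).round(1),s[i,4])
    s=env.get_state();X=s['tcp_pos'][:2]-A
    M=rot(s['orientation']);print('tool ang',np.degrees(np.arctan2(X[1],X[0])).round(2),'r',np.hypot(*X).round(4),'F tool',(M.T@s['wrist_force']).round(2),'t',s['clock'])
    if save: cv2.imwrite(save,im)
look(*sys.argv[1:])
E
python3 look.py
```

```text
clock: 4.2
tcp_pos: [0.626, 0.1872, 0.0632]
orientation: [0.0, 0.48, 0.877, -0.0]
wrist_force: [0.4, -0.8, -0.4]
finger_gap: 0.0002
candle ang -55.74 r 85.4 171
tool ang 22.81 r 0.1067 F tool [-0.69  0.27 -0.81] t 4.25
```

```bash
python3 -m creep '[[0.001,0.0001,0,0,0,-0.5],[0.002,0.0003,0,0,0,-1.1],[0.003,0.0004,0,0,0,-1.6],[0.004,0.0006,0,0,0,-2.2],[0.005,0.0007,0,0,0,-2.7],[0.006,0.0009,0,0,0,-3.3],[0.007,0.001,0,0,0,-3.8],[0.0081,0.0011,0,0,0,-4.4]]';python3 look.py
```

```text
clock: 5.05
tcp_pos: [0.6233, 0.1936, 0.0633]
orientation: [0.001, 0.446, 0.895, -0.001]
wrist_force: [2.7, -4.9, -1.6]
finger_gap: -0.0001
candle ang -53.31 r 85.3 171
tool ang 26.51 r 0.107 F tool [-4.07 -1.28  0.55] t 5.1
```

```bash
python3 -m creep '[[0.001,0.0001,0,0,0,-0.5],[0.002,0.0003,0,0,0,-1.1],[0.003,0.0004,0,0,0,-1.6],[0.004,0.0006,0,0,0,-2.2],[0.005,0.0007,0,0,0,-2.7],[0.006,0.0009,0,0,0,-3.3],[0.007,0.001,0,0,0,-3.8],[0.0081,0.0011,0,0,0,-4.4]]';python3 look.py
```

```text
clock: 5.9
tcp_pos: [0.6186, 0.2019, 0.0633]
orientation: [0.0, 0.41, 0.912, 0.0]
wrist_force: [3.4, -3.0, -1.0]
finger_gap: -0.0001
candle ang -48.14 r 85.7 170
tool ang 31.67 r 0.1069 F tool [-3.99  0.63  0.22] t 5.95
```

Contact is made at about 4 N of drag and the platter follows. Continuing.

```bash
python3 -m creep '[[0.001,0.0001,0,0,0,-0.5],[0.002,0.0003,0,0,0,-1.1],[0.003,0.0004,0,0,0,-1.6],[0.004,0.0006,0,0,0,-2.2],[0.005,0.0007,0,0,0,-2.7],[0.006,0.0009,0,0,0,-3.3],[0.007,0.001,0,0,0,-3.8],[0.0081,0.0011,0,0,0,-4.4]]';python3 look.py
```

```text
clock: 6.75
tcp_pos: [0.6163, 0.2062, 0.0634]
orientation: [0.003, 0.376, 0.927, -0.001]
wrist_force: [10.2, -11.3, -4.6]
finger_gap: 0.0
candle ang -45.65 r 85.7 168
tool ang 34.15 r 0.1074 F tool [-13.46  -0.53   4.3 ] t 6.8
```

```bash
python3 -m creep '[[0.001,0.0001,0,0,0,-0.5],[0.002,0.0003,0,0,0,-1.1],[0.003,0.0004,0,0,0,-1.6],[0.004,0.0006,0,0,0,-2.2],[0.005,0.0007,0,0,0,-2.7],[0.006,0.0009,0,0,0,-3.3],[0.007,0.001,0,0,0,-3.8],[0.0081,0.0011,0,0,0,-4.4]]';python3 look.py
```

```text
clock: 7.6
tcp_pos: [0.6087, 0.2155, 0.0634]
orientation: [-0.0, 0.339, 0.941, 0.0]
wrist_force: [1.3, 0.2, 0.0]
finger_gap: -0.0001
candle ang -39.12 r 85.4 172
candle ang 142.03 r 80.4 113
tool ang 40.72 r 0.1066 F tool [-1.05 -0.41  0.07] t 7.65
```

Force peaked at 13.5 N and then fell to 1 N at 16.8° (0.29 rad) turned, which is short of the stated click range. This may be stick-slip, so I'll go on in smaller steps.

```bash
python3 -m creep '[[0.0004,0.0001,0,0,0,-0.2],[0.0008,0.0001,0,0,0,-0.4],[0.0012,0.0002,0,0,0,-0.6],[0.0016,0.0002,0,0,0,-0.8],[0.002,0.0003,0,0,0,-1.1],[0.0024,0.0003,0,0,0,-1.3],[0.0028,0.0004,0,0,0,-1.5],[0.003,0.0004,0,0,0,-1.6]]';python3 look.py
```

```text
clock: 8.45
tcp_pos: [0.6065, 0.2173, 0.063]
orientation: [-0.0, 0.326, 0.945, -0.0]
wrist_force: [-0.2, 0.9, -0.2]
finger_gap: -0.0
candle ang -37.23 r 86.1 170
candle ang 142.54 r 82.1 137
tool ang 42.05 r 0.1064 F tool [0.4  1.18 0.62] t 8.5
```

```bash
python3 -m creep '[[0.0004,0.0001,0,0,0,-0.2],[0.0008,0.0001,0,0,0,-0.4],[0.0012,0.0002,0,0,0,-0.6],[0.0016,0.0002,0,0,0,-0.8],[0.002,0.0003,0,0,0,-1.1],[0.0024,0.0003,0,0,0,-1.3],[0.0028,0.0004,0,0,0,-1.5],[0.003,0.0004,0,0,0,-1.6]]';python3 look.py pics/t2.png
```

```text
clock: 9.3
tcp_pos: [0.6048, 0.2194, 0.0633]
orientation: [0.0, 0.313, 0.95, -0.0]
wrist_force: [-0.3, -0.0, -0.8]
finger_gap: 0.0002
candle ang -33.62 r 85.3 156
candle ang 145.66 r 84.7 174
tool ang 43.52 r 0.1066 F tool [ 0.02 -0.18 -0.23] t 9.35
```

```bash
python3 look.py;python3 look.py; python3 -m creep '[[0,0,0,0,0,0],[0,0,0,0,0,0],[0,0,0,0,0,0],[0,0,0,0,0,0],[0,0,0,0,0,0],[0,0,0,0,0,0],[0,0,0,0,0,0],[0,0,0,0,0,0]]';python3 look.py pics/t3.png;python3 - <<'E'
import cv2
a=cv2.imread('pics/t3.png')[145:275,155:355];cv2.imwrite('pics/c3.png',cv2.resize(a,(800,520),interpolation=cv2.INTER_CUBIC))
E
```

```text
candle ang -33.43 r 85.2 157
candle ang 145.64 r 84.7 173
tool ang 43.5 r 0.1066 F tool [-1.01  0.19 -0.67] t 9.4
candle ang -33.45 r 85.2 158
candle ang 145.66 r 84.6 172
tool ang 43.5 r 0.1066 F tool [-0.32  0.39  0.04] t 9.45
clock: 10.25
tcp_pos: [0.6048, 0.2194, 0.0633]
orientation: [0.0, 0.313, 0.95, -0.0]
wrist_force: [0.2, -0.4, -0.0]
finger_gap: -0.0002
candle ang -33.51 r 85.2 156
candle ang 145.66 r 84.7 174
tool ang 43.48 r 0.1066 F tool [0.25 0.36 0.06] t 10.3
```

View pics/c3.png

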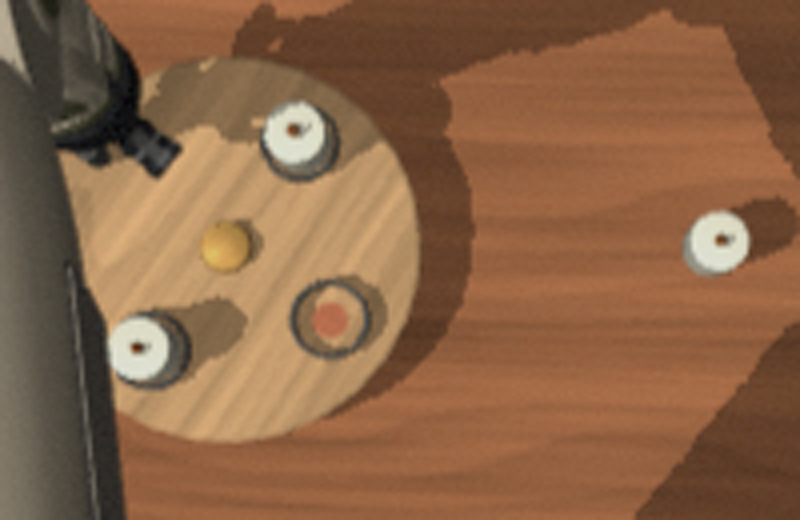

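The platter coasted about 2.7° ahead of the tool with no contact and then stopped, 22.4° (0.39 rad) on from the start. That looks like the jump into the click. I'll check it with a light push: a firm wall means the click, sliding at about 4 N means it is still riding.

```bash
python3 -m creep '[[0.0008,0.0001,0,0,0,-0.4],[0.0016,0.0002,0,0,0,-0.8],[0.0024,0.0003,0,0,0,-1.2],[0.0032,0.0004,0,0,0,-1.6],[0.004,0.0005,0,0,0,-2],[0.0047,0.0006,0,0,0,-2.4],[0.0052,0.0007,0,0,0,-2.8],[0.0055,0.0007,0,0,0,-3]]';python3 look.py
```

```text
clock: 11.1
tcp_pos: [0.6008, 0.2233, 0.0632]
orientation: [-0.0, 0.288, 0.958, -0.0]
wrist_force: [-0.0, -0.0, 0.1]
finger_gap: 0.0001
candle ang -33.74 r 84.6 152
candle ang 145.55 r 84.8 176
tool ang 46.52 r 0.1065 F tool [-0.34 -0.54  1.  ] t 11.15
```

```bash
python3 -m creep '[[0.0003,0,0,0,0,-0.2],[0.0006,0.0001,0,0,0,-0.3],[0.0009,0.0001,0,0,0,-0.5],[0.0012,0.0002,0,0,0,-0.6],[0.0014,0.0002,0,0,0,-0.8],[0.0016,0.0002,0,0,0,-0.9],[0.0018,0.0002,0,0,0,-1],[0.002,0.0003,0,0,0,-1.1]]';python3 look.py
```

```text
clock: 11.95
tcp_pos: [0.5997, 0.2243, 0.0633]
orientation: [0.0, 0.279, 0.96, -0.0]
wrist_force: [2.4, -2.1, -0.5]
finger_gap: 0.0001
candle ang -33.6 r 84.2 148
candle ang 146.09 r 84.9 174
tool ang 47.39 r 0.1065 F tool [-2.7  -0.92  1.29] t 12.0
```

```bash
python3 -m creep '[[0.0002,0,0,0,0,-0.1],[0.0004,0.0001,0,0,0,-0.2],[0.0006,0.0001,0,0,0,-0.3],[0.0008,0.0001,0,0,0,-0.4],[0.001,0.0001,0,0,0,-0.5],[0.0012,0.0002,0,0,0,-0.6],[0.0014,0.0002,0,0,0,-0.7],[0.0015,0.0002,0,0,0,-0.8]]';python3 look.py
```

```text
clock: 12.8
tcp_pos: [0.5985, 0.2254, 0.0633]
orientation: [0.0, 0.272, 0.962, -0.0]
wrist_force: [4.0, -3.6, -2.0]
finger_gap: -0.0
candle ang -32.91 r 84.0 135
candle ang 147.04 r 84.3 175
tool ang 48.22 r 0.1065 F tool [-4.47 -0.62  1.68] t 12.85
```

Ambiguous: it moved about 0.8° at 4.5 N. I'll back off and see whether it springs back (click) or stays (still riding).

```bash
python3 -m creep '[[-0.001,0,0,0,0,0],[-0.002,0,0,0,0,0],[-0.003,0,0,0,0,0],[-0.004,0,0,0,0,0],[-0.005,0,0,0,0,0],[-0.006,0,0,0,0,0],[-0.006,0,0,0,0,0],[-0.006,0,0,0,0,0]]';python3 look.py
```

```text
clock: 13.65
tcp_pos: [0.6033, 0.2224, 0.0632]
orientation: [-0.0, 0.272, 0.962, -0.0]
wrist_force: [-0.5, 0.5, -0.2]
finger_gap: -0.0003
candle ang -32.42 r 85.2 146
candle ang 146.96 r 84.2 177
tool ang 45.25 r 0.1075 F tool [0.38 0.32 0.33] t 13.7
```

```bash
cat > dot.py <<'E'
from h import *
from workcell import env
import sys
def dot(im,p):
    A=np.array([.5275,.146]);hsv=cv2.cvtColor(im,cv2.COLOR_BGR2HSV)
    v,u=np.indices(im.shape[:2]);c=proj(p,[*A,.046]);b=im.astype(int)
    m=((b[...,2]-b[...,1]>55)&(b[...,2]>120)&(np.hypot(u-c[0],v-c[1])<44)&(np.hypot(u-c[0],v-c[1])>22)).astype(np.uint8)
    n,l,s,ce=cv2.connectedComponentsWithStats(m)
    for i in range(1,n):
        if s[i,4]>20:
            X=onz(p,*ce[i],.046)[:2]-A;print('dot ang',np.degrees(np.arctan2(X[1],X[0])).round(2)%360,'r',np.hypot(*X).round(4),'n',s[i,4],'xy',(X+A).round(4))
if __name__=='__main__':
    p=env.camera_params('top')
    for f in sys.argv[1:]: print(f);dot(cv2.imread(f),p)
    im,z=env.read_camera('top');print('now');dot(im,p)
E
python3 dot.py pics/top0.png pics/top1.png pics/t2.png pics/t3.png
```

```text
pics/top0.png
dot ang 213.71 r 0.0833 n 59 xy [0.4582 0.0998]
pics/top1.png
dot ang 213.84 r 0.0833 n 60 xy [0.4583 0.0996]
pics/t2.png
dot ang 237.26999999999998 r 0.0835 n 59 xy [0.4824 0.0758]
pics/t3.png
dot ang 237.17000000000002 r 0.0836 n 60 xy [0.4822 0.0758]
now
dot ang 238.81 r 0.0837 n 63 xy [0.4841 0.0744]
```

The red dot in the empty cup gives a clean platter angle: 23.4° turned at rest after the coast and 25.0° now. It coasted with no force on it, so a spring drove it, but I want to feel the wall before trusting that. I'll push further in small steps.

```bash
python3 -m creep '[[0.001,0,0,0,0,0],[0.002,0,0,0,0,0],[0.003,0,0,0,0,0],[0.004,0,0,0,0,0],[0.005,0,0,0,0,0],[0.006,0,0,0,0,0],[0.0067,0,0,0,0,0],[0.0072,0,0,0,0,0]]';python3 dot.py; python3 look.py
```

```text
clock: 14.55
tcp_pos: [0.5983, 0.2255, 0.0634]
orientation: [0.001, 0.273, 0.962, -0.0]
wrist_force: [4.5, -2.7, -2.6]
finger_gap: -0.0001
now
dot ang 238.89 r 0.0836 n 62 xy [0.4843 0.0744]
candle ang -32.94 r 84.0 134
candle ang 147.18 r 84.2 173
tool ang 48.29 r 0.1064 F tool [-5.52 -0.94  2.5 ] t 14.65
```

```bash
python3 -m creep '[[0.0002,0,0,0,0,0],[0.0003,0,0,0,0,0],[0.0005,0,0,0,0,0],[0.0006,0,0,0,0,-0.1],[0.0008,0,0,0,0,-0.2],[0.0009,0,0,0,0,-0.3],[0.0011,0,0,0,0,-0.4],[0.0012,0,0,0,0,-0.5]]';python3 dot.py; python3 look.py
```

```text
clock: 15.45
tcp_pos: [0.5982, 0.2257, 0.0634]
orientation: [0.002, 0.269, 0.963, -0.0]
wrist_force: [6.6, -4.2, -3.4]
finger_gap: -0.0002
now
dot ang 238.95999999999998 r 0.0837 n 60 xy [0.4844 0.0743]
candle ang -33.01 r 83.4 130
candle ang 147.17 r 84.2 174
tool ang 48.41 r 0.1065 F tool [-8.59 -0.65  4.68] t 15.55
```

```bash
python3 -m creep '[[0.0002,0,0,0,0,0],[0.0003,0,0,0,0,0],[0.0005,0,0,0,0,0],[0.0006,0,0,0,0,0],[0.0008,0,0,0,0,0],[0.0009,0,0,0,0,0],[0.0011,0,0,0,0,0],[0.0012,0,0,0,0,0]]';python3 dot.py; python3 look.py
```

```text
clock: 16.35
tcp_pos: [0.598, 0.2258, 0.0634]
orientation: [0.003, 0.269, 0.963, -0.001]
wrist_force: [8.4, -5.3, -5.1]
finger_gap: 0.0001
now
dot ang 239.04000000000002 r 0.0835 n 59 xy [0.4845 0.0744]
candle ang -33.08 r 83.4 125
candle ang 147.23 r 84.2 171
tool ang 48.55 r 0.1065 F tool [-9.82  0.25  5.18] t 16.45
```

```bash
python3 -m creep '[[0.0002,0,0,0,0,0],[0.0003,0,0,0,0,0],[0.0005,0,0,0,0,0],[0.0006,0,0,0,0,0],[0.0008,0,0,0,0,0],[0.0009,0,0,0,0,0],[0.0011,0,0,0,0,0],[0.0012,0,0,0,0,0]]';python3 dot.py; python3 look.py
```

```text
clock: 17.25
tcp_pos: [0.5978, 0.2259, 0.0635]
orientation: [0.004, 0.269, 0.963, -0.001]
wrist_force: [10.9, -7.0, -5.7]
finger_gap: 0.0001
now
dot ang 239.05 r 0.0838 n 61 xy [0.4844 0.0741]
candle ang -33.19 r 83.2 124
candle ang 147.45 r 84.4 173
tool ang 48.67 r 0.1064 F tool [-13.3   -0.18   5.5 ] t 17.35
```

13.3 N held steadily with no movement, and that is above the hump's 11 N maximum, so this is the wall and the platter is in the click. I'll back off and lift.

```bash
python3 -m creep '[[-0.003,0,0,0,0,0],[-0.008,0,0,0,0,0],[-0.015,0,0,0,0,0],[-0.02,0,0,0,0,0],[-0.022,0,-0.02,0,0,0],[-0.022,0,-0.06,0,0,0],[-0.022,0,-0.1,0,0,0],[-0.022,0,-0.14,0,0,0]]' 0.07; python3 dot.py; python3 go.py .5416 -.1816 .16 90;python3 go.py .5416 -.1816 .16 60
```

```text
clock: 18.15
tcp_pos: [0.6127, 0.2167, 0.2046]
orientation: [-0.0, 0.268, 0.963, -0.0]
wrist_force: [0.7, 0.5, -0.0]
finger_gap: 0.07
now
dot ang 239.04000000000002 r 0.0835 n 59 xy [0.4845 0.0744]
shift mm [-142.4 -380.2   51. ] rot deg [ 0.6   0.17 58.9 ] yaw 148.9 J6 0.76
shift mm [-142.4 -380.2   51. ] rot deg [6.60e-01 1.00e-02 8.89e+01] yaw 148.9 J6 0.76
```

Platter held at 239.04° after release, and the current yaw puts the jaws radial at the cup, so I'll keep it for both grasp and placing. Now to the spare candle.

```bash
python3 -m creep '[[-0.008,-0.02,0,0.1,0,0],[-0.024,-0.063,0,0.2,0,0],[-0.041,-0.11,0,0.4,0,0],[-0.058,-0.155,0,0.6,0,0],[-0.075,-0.2,0,0.6,0,0],[-0.092,-0.245,0,0.6,0,0],[-0.109,-0.29,0,0.6,0,0],[-0.124,-0.33,0.01,0.6,0,0]]'; python3 go.py .5416 -.1816 .09 149
```

```text
clock: 19.0
tcp_pos: [0.5489, -0.1323, 0.1945]
orientation: [0.0, 0.268, 0.963, -0.005]
wrist_force: [1.1, -0.2, -0.1]
finger_gap: 0.0702
shift mm [-18.9 -44.9 105.1] rot deg [-0.56  0.18 -0.14] yaw 148.9 J6 0.17
```

```bash
python3 -m creep '[[-0.008,-0.02,0,-0.3,0,0],[-0.016,-0.038,0,-0.56,0,0],[-0.019,-0.045,0.005,-0.56,0,0],[-0.019,-0.045,0.03,-0.56,0,0],[-0.019,-0.045,0.06,-0.56,0,0],[-0.019,-0.045,0.09,-0.56,0,0],[-0.019,-0.045,0.1,-0.56,0,0],[-0.019,-0.045,0.104,-0.56,0,0]]'; python3 go.py .5416 -.1816 .018 149
python3 - <<'E'
from workcell import env
import cv2
a=env.read_camera("side")[0][140:260,210:370];b=env.read_camera("top")[0][160:250,280:400]
import numpy as np
cv2.imwrite("pics/c4.png",np.hstack([cv2.resize(a,(400,300)),cv2.resize(b,(400,300))]))
E
```

```text
clock: 19.8
tcp_pos: [0.5402, -0.1782, 0.0885]
orientation: [-0.001, 0.268, 0.963, -0.0]
wrist_force: [-0.7, -0.1, 0.1]
finger_gap: 0.0699
shift mm [-3.2 -2.2 70.4] rot deg [-0.05 -0.16 -0.07] yaw 148.9 J6 0.08
```

View pics/c4.png

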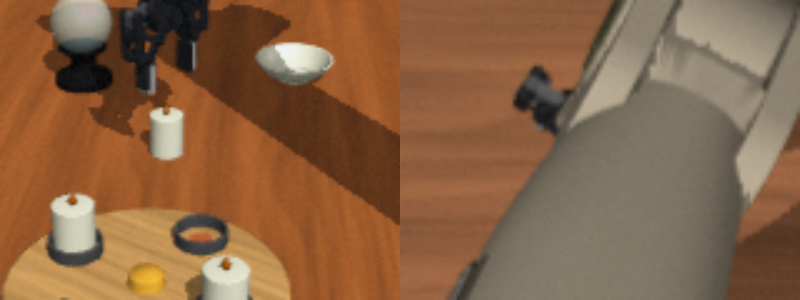

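The open fingers straddle the candle (side part: fingers (148,80) and (187,55), candle (167,133)). Descending.

```bash
python3 -m creep '[[-0.003,-0.002,0.012,0,0,0],[-0.003,-0.002,0.027,0,0,0],[-0.003,-0.002,0.042,0,0,0],[-0.003,-0.002,0.055,0,0,0],[-0.003,-0.002,0.065,0,0,0],[-0.003,-0.002,0.07,0,0,0],[-0.003,-0.002,0.072,0,0,0],[-0.003,-0.002,0.072,0,0,0]]'; python3 -m creep '[[0,0,0,0,0,0],[0,0,0,0,0,0],[0,0,0,0,0,0],[0,0,0,0,0,0],[0,0,0,0,0,0],[0,0,0,0,0,0],[0,0,0,0,0,0],[0,0,0,0,0,0]]' 0.03 25;python3 go.py .5416 -.1816 .015 149
```

```text
clock: 20.7
tcp_pos: [0.5426, -0.1826, 0.0178]
orientation: [0.0, 0.268, 0.963, -0.0]
wrist_force: [0.5, -0.1, 0.7]
finger_gap: 0.0699
clock: 21.5
tcp_pos: [0.543, -0.1827, 0.0184]
orientation: [0.001, 0.268, 0.963, -0.0]
wrist_force: [-0.4, -0.1, 5.2]
finger_gap: 0.0392
shift mm [1.8 0.2 3.4] rot deg [-0.04  0.08 -0.11] yaw 148.9 J6 0.08
```

```bash
python3 -m creep '[[0,0,-0.005,0,0,0],[0,0,-0.015,0,0,0],[0,0,-0.035,0,0,0],[0,0,-0.06,0,0,0],[0,0,-0.085,0,0,0],[0,0,-0.105,0,0,0],[0,0,-0.115,0,0,0],[0,0,-0.12,0,0,0]]'; python3 go.py .484 .0738 .12 149
python3 - <<'E'
from h import *
from dot import dot
from workcell import env
p=env.camera_params('top');im,z=env.read_camera('top');dot(im,p);cv2.imwrite('pics/t5.png',im)
g=cv2.cvtColor(im,cv2.COLOR_BGR2GRAY)
c0=proj(p,[.4845,.0744,.053]);v,u=np.indices(g.shape);r=np.hypot(u-c0[0],v-c0[1])
m=((g<75)&(r<15)).astype(np.uint8);n,l,s,ce=cv2.connectedComponentsWithStats(m);i=1+np.argmax(s[1:,4])
c=max(cv2.findContours((l==i).astype(np.uint8),0,2)[0],key=cv2.contourArea)
(a,b),rad=cv2.minEnclosingCircle(c);e=cv2.fitEllipse(cv2.convexHull(c));print('ring',a,b,'mm',rad*2/p['fx']*1240,e,onz(p,*e[0],.054).round(4))
sp=env.camera_params('side');si,sz=env.read_camera('side')
hs=cv2.cvtColor(si,cv2.COLOR_BGR2HSV);w=((hs[...,1]<70)&(hs[...,2]>150)).astype(np.uint8)
t=env.get_state()['tcp_pos'];q=proj(sp,t);print('tcp px side',q.round(1))
n,l,s,ce=cv2.connectedComponentsWithStats(w)
for i in range(1,n):
    if s[i,4]>100 and abs(ce[i]-q).max()<60:print(ce[i].round(1),s[i])
a=np.clip(q.astype(int),60,400);x,y=a;cr=si[max(0,y-60):y+60,x-80:x+80];cv2.imwrite('pics/c5.png',np.hstack([cv2.resize(cr,(400,300)),cv2.resize(im[190:265,190:290],(400,300),interpolation=cv2.INTER_CUBIC)]))
E
```

```text
clock: 22.3
tcp_pos: [0.5429, -0.1827, 0.139]
orientation: [0.001, 0.268, 0.963, -0.001]
wrist_force: [-0.1, 0.4, -0.6]
finger_gap: 0.0392
shift mm [183.  189.1  18.6] rot deg [-0.04  0.09 -0.12] yaw 148.9 J6 0.08
dot ang 238.98000000000002 r 0.0833 n 58 xy [0.4845 0.0746]
ring 232.5 222.5 mm 40.44362971825316 ((236.26771545410156, 223.30508422851562), (15.815438270568848, 17.53468894958496), 7.597164630889893) [0.4852 0.0776 0.054 ]
tcp px side [275.5 157.1]
[243.2 144.9] [234 137  19  17 257]
[278.2 156.2] [271 145  13  22 185]
[328.2 162.4] [315 157  28  12 248]
```

View pics/c5.png

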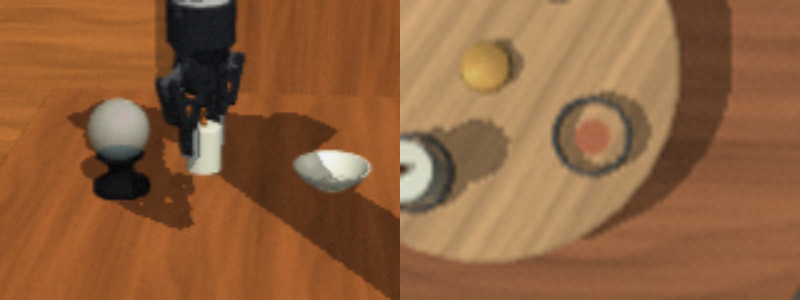

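The candle is held upright (side part (205,147)). The cup ring centre and red dot coincide at about (592,136) in the crop, giving a cup at (0.4845,0.0745). Quick check of the candle's offset in the hand before carrying it.

```bash
python3 - <<'E'
from h import *
import pickle
from workcell import env
p=env.camera_params('side');im0=pickle.load(open('d0.pkl','rb'))['side'][0];im1=env.read_camera('side')[0]
t=env.get_state()['tcp_pos']
def box(im,X,tag):
    hs=cv2.cvtColor(im,cv2.COLOR_BGR2HSV);w=((hs[...,1]<70)&(hs[...,2]>110)).astype(np.uint8)
    q=proj(p,X);n,l,s,ce=cv2.connectedComponentsWithStats(w)
    for i in range(1,n):
        if s[i,4]>80 and abs(ce[i]-q).max()<14:
            c=s[i];v=int(c[1]+c[3]*.8);r=np.flatnonzero(l[v]==i);print(tag,'proj',q.round(1),'box',c,'lowrow edges',r.min(),r.max(),'px/mm',p['fx']/np.linalg.norm(np.array(X)-p['position'])/1e3)
box(im0,[.5416,-.1816,.026],'d0');box(im1,[t[0],t[1],t[2]-.018+.026],'now')
E
python3 go.py .486 .0736 .139 149
```

```text
d0 proj [276.1 191.9] box [270 183  13  21 233] lowrow edges 271 282 px/mm 0.3307914478057494
now proj [275.6 154.8] box [270 145  14  22 220] lowrow edges 270 282 px/mm 0.34540153298726345
shift mm [180.4 190.   -1.8] rot deg [-0.05 -0.04 -0.12] yaw 148.9 J6 0.08
```

```bash
python3 -m creep '[[0.012,0.013,0,0,0,0],[0.035,0.037,0,0,0,0],[0.065,0.068,0,0,0,0],[0.095,0.1,0,0,0,0],[0.125,0.131,0,0,0,0],[0.152,0.16,0,0,0,0],[0.172,0.181,0,0,0,0],[0.181,0.19,0,0,0,0]]'; python3 -m creep '[[0,0,0.005,0,0,0],[0,0,0.015,0,0,0],[0,0,0.026,0,0,0],[0,0,0.036,0,0,0],[0,0,0.044,0,0,0],[0,0,0.049,0,0,0],[0,0,0.051,0,0,0],[0,0,0.051,0,0,0]]';python3 go.py .4854 .0740 .0644 149;python3 - <<'E'
from workcell import env
import cv2,numpy as np
a=env.read_camera("side")[0][180:300,210:370];b=env.read_camera("top")[0][180:270,175:295]
cv2.imwrite("pics/c6.png",np.hstack([cv2.resize(a,(400,300)),cv2.resize(b,(400,300))]))
E
```

```text
clock: 23.25
tcp_pos: [0.4834, 0.0767, 0.1366]
orientation: [-0.001, 0.267, 0.964, -0.0]
wrist_force: [-0.1, 0.1, -0.6]
finger_gap: 0.0392
clock: 24.05
tcp_pos: [0.4857, 0.0735, 0.0863]
orientation: [-0.0, 0.268, 0.963, -0.0]
wrist_force: [0.9, -0.8, -1.0]
finger_gap: 0.0396
shift mm [ 0.5  0.3 21.9] rot deg [-0.06 -0.02 -0.13] yaw 148.9 J6 0.53
```

View pics/c6.png

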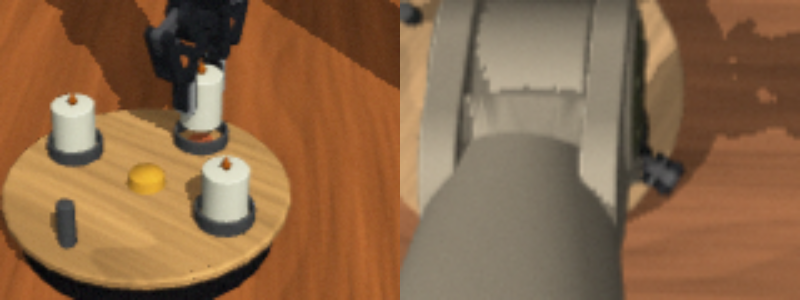

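The candle's right edge (222) gives a centre at about 200, over the cup centre at about (201,135) in the side part. Lowering slowly with force checks.

```bash
python3 -m creep '[[0,0,0.003,0,0,0],[0,0,0.006,0,0,0],[0,0,0.009,0,0,0],[0,0,0.012,0,0,0],[0,0,0.014,0,0,0],[0,0,0.016,0,0,0],[0,0,0.0175,0,0,0],[0,0,0.0185,0,0,0]]';python3 go.py .4854 .0740 .0644 149
```

```text
clock: 24.95
tcp_pos: [0.4857, 0.0737, 0.068]
orientation: [-0.0, 0.268, 0.963, -0.0]
wrist_force: [0.5, 0.3, -1.5]
finger_gap: 0.0392
shift mm [0.4 0.1 3.6] rot deg [-0.05 -0.   -0.12] yaw 148.9 J6 0.53
```

```bash
python3 -m creep '[[0,0,0.0005,0,0,0],[0,0,0.001,0,0,0],[0,0,0.0014,0,0,0],[0,0,0.0018,0,0,0],[0,0,0.0022,0,0,0],[0,0,0.0026,0,0,0],[0,0,0.003,0,0,0],[0,0,0.003,0,0,0]]';python3 go.py .4854 .0740 .0644 149
```

```text
clock: 25.75
tcp_pos: [0.4857, 0.0737, 0.0651]
orientation: [-0.0, 0.268, 0.963, -0.0]
wrist_force: [-0.2, -0.3, -1.5]
finger_gap: 0.0392
shift mm [0.4 0.1 0.7] rot deg [-0.05  0.   -0.12] yaw 148.9 J6 0.53
```

```bash
python3 -m creep '[[0,0,0.0002,0,0,0],[0,0,0.0004,0,0,0],[0,0,0.0006,0,0,0],[0,0,0.0008,0,0,0],[0,0,0.001,0,0,0],[0,0,0.0012,0,0,0],[0,0,0.0012,0,0,0],[0,0,0.0012,0,0,0]]';python3 go.py .4854 .0740 .0644 149
```

```text
clock: 26.55
tcp_pos: [0.4858, 0.0737, 0.0644]
orientation: [0.0, 0.268, 0.963, -0.0]
wrist_force: [-1.2, -0.6, 4.5]
finger_gap: 0.0396
shift mm [ 0.5  0.  -0. ] rot deg [-0.03  0.03 -0.11] yaw 148.9 J6 0.53
```

The candle touched the floor at the predicted height (+4.5 N). Releasing.

```bash
python3 -m creep '[[0,0,0,0,0,0],[0,0,0,0,0,0],[0,0,0,0,0,0],[0,0,0,0,0,0],[0,0,0,0,0,0],[0,0,0,0,0,0],[0,0,0,0,0,0],[0,0,0,0,0,0]]' 0.06 ; python3 -m creep '[[0,0,-0.002,0,0,0],[0,0,-0.008,0,0,0],[0,0,-0.02,0,0,0],[0,0,-0.04,0,0,0],[0,0,-0.07,0,0,0],[0,0,-0.105,0,0,0],[0,0,-0.135,0,0,0],[0,0,-0.15,0,0,0]]'; python3 -m creep '[[0,-0.015,0,0,0,0],[0,-0.05,0,0,0,0],[0,-0.09,0,0,0,0],[0,-0.13,0,0,0,0],[0,-0.165,0,0,0,0],[0,-0.185,0,0,0,0],[0,-0.19,0,0,0,0],[0,-0.19,0,0,0,0]]'; python3 go.py .5 -.2 .2 149
python3 - <<'E'
from workcell import env
import cv2,numpy as np
a=env.read_camera("side")[0];b=env.read_camera("top")[0];cv2.imwrite("pics/s7.png",a);cv2.imwrite("pics/t7.png",b)
cv2.imwrite("pics/c7.png",np.hstack([cv2.resize(a[180:300,210:370],(400,300)),cv2.resize(b[145:265,150:310],(400,300))]))
E
```

```text
clock: 27.35
tcp_pos: [0.4858, 0.0737, 0.0639]
orientation: [-0.0, 0.268, 0.963, -0.0]
wrist_force: [0.1, 0.5, 0.4]
finger_gap: 0.0602
clock: 28.15
tcp_pos: [0.4871, 0.0738, 0.2182]
orientation: [0.003, 0.268, 0.963, 0.0]
wrist_force: [-0.5, 1.0, -0.1]
finger_gap: 0.0603
clock: 28.95
tcp_pos: [0.3867, -0.0893, 0.2138]
orientation: [-0.0, 0.269, 0.963, -0.0]
wrist_force: [-0.1, 1.1, -0.1]
finger_gap: 0.0605
shift mm [-154.2  -35.9   13.7] rot deg [-0.04 -0.03 -0.24] yaw 148.8 J6 0.12
```

View pics/c7.png

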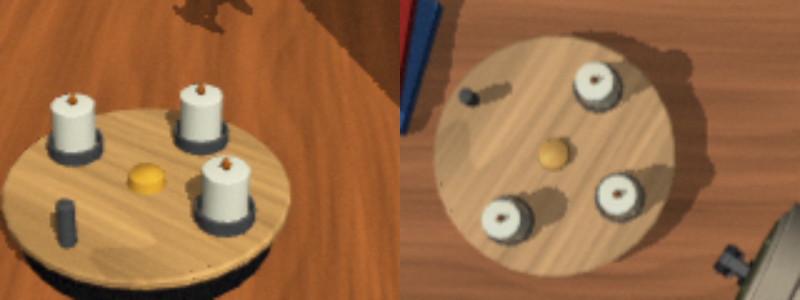

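All three candles stand upright in their cups: side part (73,125), (201,113) and (226,188). The post is at (66,222) and the gripper is clear. Final numeric check that the platter and bystanders haven't moved.

Run:
```python
from h import *
import pickle
from workcell import env
d=pickle.load(open('d0.pkl','rb'))
im,z=env.read_camera('top');p=env.camera_params('top')
P=cloud(p,z);C=np.array([.5275,.146])
q,m=near(P,z,C,.13,.075,.094);n,l,s,ce=cv2.connectedComponentsWithStats(m.astype(np.uint8))
for i in range(1,n):
    if s[i,4]>12:
        X=onz(p,*ce[i],.088)[:2]-C;print('post?',np.hypot(*X).round(3),np.degrees(np.arctan2(X[1],X[0])).round(1))
h=cv2.cvtColor(im,cv2.COLOR_BGR2HSV);w=((h[...,1]<70)&(h[...,2]>170)).astype(np.uint8);n,l,s,ce=cv2.connectedComponentsWithStats(w)
for i in range(1,n):
    X=onz(p,*ce[i],.098)[:2]-C
    if s[i,4]>60 and np.hypot(*X)<.12:print('candle r',np.hypot(*X).round(4),'ang',np.degrees(np.arctan2(X[1],X[0])).round(1),'z',np.median(P[...,2][l==i]).round(3))
for nm,(x0,x1,y0,y1) in dict(books=(70,165,120,205),globe=(385,432,135,178),dish=(398,442,245,290)).items():
    a=cv2.absdiff(im,d['top'][0])[y0:y1,x0:x1].max(2);print(nm,'changed px',int((a>40).sum()))
s,_=env.read_camera('side')
for nm,(x0,x1,y0,y1) in dict(globe=(225,262,130,180),dish=(308,348,155,178),books=(105,255,290,412)).items():
    a=cv2.absdiff(s,d['side'][0])[y0:y1,x0:x1].max(2);print('side',nm,int((a>40).sum()))
print(env.get_state()['clock'])
```

```text
post? 0.104 58.1
post? 0.08 -43.9
post? 0.08 159.0
candle r 0.0858 ang -30.9 z 0.098
candle r 0.0841 ang -121.0 z 0.098
candle r 0.0844 ang 147.2 z 0.098
books changed px 0
globe changed px 0
dish changed px 460
side globe 67
side dish 289
side books 0
29.15
```

Post is at 58.1° (25° turned) and the candles are fine. The dish pixels changed, probably from the arm's shadow, so I'll check by depth and then hand in if it's unmoved.

Run:
```python
from h import *
import pickle
from workcell import env
p=env.camera_params('top');z0=pickle.load(open('d0.pkl','rb'))['top'][1];z1=env.read_camera('top')[1]
ok=1
for nm,xy in dict(dish=onz(p,420,267,.02),globe=onz(p,405,160,.03)).items():
    c=[near(cloud(p,z),z,xy,.075,.008,.14)[0] for z in(z0,z1)]
    print(nm,[(a[:,:2].mean(0).round(4),len(a)) for a in c]); ok&=np.abs(c[0].mean(0)-c[1].mean(0))[:2].max()<.003
if ok: print(env.hand_in())
```

```text
dish [(array([ 0.3826, -0.422 ]), 1047), (array([ 0.3826, -0.4217]), 1074)]
globe [(array([ 0.6684, -0.3683]), 1053), (array([ 0.6682, -0.3681]), 1049)]
the job is handed in; nothing more can be done
None
```

The job is done and handed in at about 29 s. The carousel sits in its next click, and the spare candle stands upright in the empty cup, released.

- **Carousel:** I pushed the post anticlockwise with the shut fingers. The force peaked at 13.5 N on the hump, and the platter then ran ahead of the tool by itself. It came to rest about 25° (0.44 rad) from its start.
- **Click check:** A careful push to 13.3 N met a steep wall, and the platter stayed put when I backed off. That is above the hump's 7–11 N and below the 18 N limit. Nothing outside shows the ball, so the click rests on the self-driven jump and the wall.
- **Candle:** I lowered it into the cup until it touched the floor at the expected height (4.5 N), then let go and lifted clear.
- **Final checks:**
  - All three candle tops are at 98 mm, as they should be in their cups.
  - The post is at 58.1°, as expected.
  - Books are unchanged in both pictures, and the globe and dish are within 0.3 mm by depth.

**What disagreed:**
- The 13.5 N hump reading was above the stated 7–11 N.
- After the jump the platter still slid about 1.6° at 3–4.5 N before reaching the wall, and it did not spring back.
- Pixels around the dish changed (and a few at the globe in the side view), but depth showed neither had moved. I put it down to the arm's shadow.

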